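# Sort parts into the counting scale, then hold its recessed store button down

### The arm

A 7-joint arm with a two-finger parallel gripper is mounted at the origin on the work surface. World frame = base frame: x ahead of the robot, y to its left, z up, the work surface at z = 0. Lengths are in m, angles in rad, forces in N, time in s.
With the tool pointing down it reaches from about 0.425 to 0.875 m from the base axis. Payload 4.7 kg.
Tool frame: the origin (TCP) lies at the very end of the fingers, on their centre line; the grasp point (between the pads) lies 19 mm behind it; z points along the fingers, y is the line along which they close (so a half turn about z gives the same grasp; the last joint's range is limited). The gripper opens to 87 mm and grips with 3 to 60 N. Pads are 19 mm wide; open, the fingers measure 117 mm over their backs; the gripper's body (75 mm by 190 mm) begins 51 mm behind the grasp point.
Start: joints at [-1.13, 0.321, -0.07, 1.45, 0.023, 1.371, -0.057], TCP at [0.269, 0.592, 0.223] pointing down, gripper open.
Joint ranges: [-2.86, 2.86], [-0.3, 2.09], [-1.38, 1.24], [0.06, 2.45], [-1.56, 4.7], [0.09, 2.05], [-2.69, 2.69]. Speed limits (rad/s): [2.57, 2.57, 3.14, 3.14, 3.14, 3.14, 3.14].

### API

Orientations are given as a unit quaternion [x, y, z, w].
In Python, from bench import r, capture gives the robot as it stands.
- The arm moves only by the tool servo_tool, never from a script. Its argument "commands" is text: rows parted by semicolons, each of 6 numbers parted by spaces: the shift along the tool's x, y, z each as a share of 25 cm, from -1 to 1, then the turn, a rotation vector about the tool's x, y, z each as a share of 180 degrees, from -1 to 1. In form: dx dy dz ax ay az; .... A call has exactly 8 rows; each row is the pose to reach, as a shift and turn from the pose commanded when the call began, along the tool's axes at that moment, turning the shorter way round; what a row does not reach only later rows make up. A row lasts 1/10 s, in which the tool goes at most 50 mm and 8.59 degrees, less where a joint would pass 70% of its speed; a pose out of reach is approached as far as the arm can. A call with a number of a shift or a turn outside -1 to 1 is refused whole. A call with a gripper value outside its range is refused whole. "claw" is the opening, from 0 (shut) to 1 (fully open), set as the call begins (left out, the last holds). The fingers move at their own pace and stop on an object; the grip force is fixed at half the most. Time passes only in rows, so rows that repeat a pose let the fingers close, or fill a call up. It gives the time, the measured TCP pose, the force, the opening and the grip force at its end, in the units of the state.
- r.get_obs(): the state, without advancing time (a new reading comes with each control period).
- capture(name): name is "scene" or "top" or "wrist"; returns a dict with "pixels" (384x512x3 uint8, red, green, blue), "vfov" (degrees; the focal length in pixels is half the picture's height over the tangent of half this angle, whatever the lens; pixels are square), "cx", "cy" (the principal point, pixels), "extrinsics" (4x4, takes a point from camera to world coordinates). Camera axes: x right, y down, z forward; pixel columns grow to the right and rows downward; lengths in m; the calibration is good to about 2 mm. A picture is of the moment at which its call begins. There is no depth.
- r.sign_off(): hands the job in; it is judged then, once.
The state is a dict: "time_s": time; "joint_pos": joint angles; "qvel": joint speeds; "effort": joint torques, N m; "tool_pos": TCP position; "tcp_rot": TCP orientation; "wrist_force": force on the tool from outside, world axes, zero at the start; "torque": the same for the moment, N m; "finger_gap": opening from 0.0 (shut) to 1.0 (fully open); "finger_force": force on a finger pad.
Only numpy, scipy, OpenCV 4.12 (cv2) and the standard library are available. Lean on these libraries where they do the work, as an engineer would, in place of code of your own. Each camera call takes 0.05 s, during which the arm holds its last target. There are 200 camera calls.

### The job

Sort the loose parts onto the counting scale: both collets into the round dish and the T-nut into the square tray. Then take the slim reset pin from the wooden stand, reach it through the small round hole in the top of the scale and press the recessed store button down without forcing it; finish while still holding the button down with the pin in the gripper. Leave everything else on the bench where it is.

Things in the scene. Friction and masses are not known exactly. Their poses are not given: they have to be found in the camera images.
- scale: white counting scale, fixed: slab 230 (own x) x 270 (own y), its top 30 above the bench. The two pans sit side by side on its front part, at x = -45, y = -68 and +68. Along its rear (x = 45 to 115) a head rises to 66 above the bench; on its flat top a dark screen, three flush grey keys that do nothing, and the round aperture. Origin: centre of the underside, on the bench
- aperture (a point): centre of the mouth of the round aperture, 14 in diameter, in the flat top of the scale's head, 66 above the bench, at x = +80, y = +75 in the scale's frame. The top plate is 8 thick; a wider dark well lies under it. Fingers do not fit, the pin's rod does, straight down
- button (a joint): travel in m of the recessed store button: 0 released, 0.005 fully down (straight down); held down means beyond 0.0035. Grey flat disc 20 across, centred under the aperture, top 14 below its mouth when released, 19 when fully down. Sprung: starts to move at about 2 N, fully down at 5.6 N, springs back when let go; over 25 N breaks it
- dish: round aluminium weighing dish, for the collets: 124 across the rim, inside 108 across at the floor, 28 high, walls and floor 4 thick, fixed on the scale (its underside 30 above the bench), on the left or the right place. Origin: centre of its underside
- tray: square aluminium weighing tray, for the T-nut: 120 x 120, 28 high, walls and floor 4 thick, sides parallel to the scale's, fixed on the other place (its underside 30 above the bench). Origin: centre of its underside
- collet_a: steel spring collet, standing: round, 40 tall, foot 25 across widening to 33 across from 20 above the foot up to the top (grip it there), three slits across its top; about 140 g. Origin: centre of its foot, z up
- collet_a_mid (a point): the middle of that collet, 20 above its foot on its axis
- collet_b: steel spring collet, standing: round, 40 tall, foot 25 across widening to 33 across from 20 above the foot up to the top (grip it there), three slits across its top; about 140 g. Origin: centre of its foot, z up
- collet_b_mid (a point): the middle of that collet, 20 above its foot on its axis
- tnut: steel T-nut lying flat: base plate 36 x 36 x 10 thick, on it a neck 18 wide (own y) x 36 long (own x) up to 24 above the bench, a round bore in its top; about 140 g; grip the neck across y. Origin: centre of its underside
- tnut_mid (a point): the middle of the T-nut, 12 above its underside
- stand: wooden tool stand, fixed: 50 (own x) x 120 (own y) x 42 tall, two 7 mm holes right through at y = -30 and +30. Origin: centre of its underside
- pin: reset pin: slim aluminium handle 14 in diameter, 45 tall, upright in either hole of the stand, the handle's underside resting on the stand's top (42 above the bench); below it a steel rod 5 in diameter, 40 long, hangs in the hole; 40 g. Origin: centre of the handle's underside, z up along the handle
- pin_tip (a point): lower end of the pin's rod, 40 below the handle's underside
- screwdriver: stubby screwdriver standing in the other hole of the stand: black handle 26 across, 45 tall; leave it. Origin: underside of the handle
- bushing: plain brass bushing (a ring), 34 outside, 20 tall, among the parts; leave it. Origin: centre of its underside
- bolt: dark steel bolt standing on its round head among the parts: head 26 across and 16 high, shank 16 across, 45 tall in all; leave it. Origin: centre of its underside
- barstock: aluminium square bar piece 55 x 20 x 20, lying among the parts; leave it. Origin: centre of its underside
- oil: white oil bottle, 56 across, 95 tall, beyond the stand; leave it. Origin: centre of its underside
- tin: dark steel cup, 72 across, 70 tall, left of the parts; leave it. Origin: centre of its underside
- caliper: steel caliper lying flat beyond the scale, about 200 x 60 x 10; leave it. Origin: middle of its bar
- brush: bench brush lying left of the stand; leave it. Origin: about its middle

How it is judged:
By the outcome, as a careful person would: the job done as asked, in the order asked, and still so for the second after the job is handed in, while the arm keeps its last pose, push and grip.
It also fails if it takes over 67 s, if anything falls off the work surface, if the arm or the gripper's body presses on something with over 40 N, if the wrist force passes 120 N, or if a joint passes its speed limit or range.

## Working session

There is one attempt and no reset: what is moved stays moved. The work goes in short steps, Python scripts to look and compute and a tool call to move; the robot and the scene stay as the last step left them, time stands still between calls to the robot, and variables do not carry over. Pictures are saved under pics/ and viewed, at most 10 in all, crops included, and the job is handed in when it is done.

Besides the shell and the picture viewer there is one more tool, called as name(argument=value, ...) on one line, values as JSON. servo_tool: Moves the arm, as the interface text tells. Its arguments: {"type":"object","properties":{"commands":{"type":"string"},"claw":{"type":"number"}},"required":["commands"]}

```bash
mkdir -p pics
cat > h.py <<'E'
import numpy as np, cv2, pickle
from bench import r, capture
def snap(name, fn):
    c=capture(name); pickle.dump(c,open(f'pics/{fn}.pkl','wb')); cv2.imwrite(f'pics/{fn}.png',c['pixels'][:,:,::-1]); return c
def load(fn): return pickle.load(open(f'pics/{fn}.pkl','rb'))
def ray(c,u,v):
    h=c['pixels'].shape[0]; f=h/2/np.tan(np.radians(c['vfov'])/2)
    E=np.array(c['extrinsics']); d=E[:3,:3]@np.array([(u-c['cx'])/f,(v-c['cy'])/f,1]); return E[:3,3],d/np.linalg.norm(d)
def atz(c,u,v,z):
    o,d=ray(c,u,v); return o+d*(z-o[2])/d[2]
def tri(*a):
    A=0;b=0
    for c,u,v in a:
        o,d=ray(c,u,v); P=np.eye(3)-np.outer(d,d); A=A+P; b=b+P@o
    p=np.linalg.solve(A,b); 
    return p,[float(np.linalg.norm((np.eye(3)-np.outer(d,d))@(p-o))) for o,d in (ray(*x) for x in a)]
def proj(c,p):
    h=c['pixels'].shape[0]; f=h/2/np.tan(np.radians(c['vfov'])/2)
    E=np.array(c['extrinsics']); q=E[:3,:3].T@(np.array(p)-E[:3,3]); return f*q[0]/q[2]+c['cx'],f*q[1]/q[2]+c['cy']
E
python3 - <<'E'
from h import *
np.set_printoptions(precision=4,suppress=True)
ims=[]
for n in ['scene','top','wrist']:
    c=snap(n,n+'0'); print(n,c['pixels'].shape,c['vfov'],c['cx'],c['cy']);print(np.array(c['extrinsics']))
    
print(r.get_obs())
E
```

```text
scene (384, 512, 3) 51.199795754778364 249.7283951203968 190.40316917408123
[[ 0.372   0.7183 -0.588   1.1584]
 [ 0.9282 -0.2878  0.2358 -0.1362]
 [ 0.0002 -0.6335 -0.7738  0.8262]
 [ 0.      0.      0.      1.    ]]
top (384, 512, 3) 57.01598198179773 259.65505767505346 201.90499028129125
[[-0.2034 -0.956   0.2115  0.4077]
 [-0.9791  0.1995 -0.0398  0.1268]
 [-0.0041 -0.2152 -0.9766  0.9858]
 [ 0.      0.      0.      1.    ]]
wrist (384, 512, 3) 60.48938845033045 256.70515907040533 189.58411212173914
[[ 0.4139  0.8835  0.2192  0.2096]
 [ 0.9103 -0.4013 -0.1013  0.6165]
 [-0.0015  0.2415 -0.9704  0.3832]
 [ 0.      0.      0.      1.    ]]
{'time_s': 0.15, 'joint_pos': array([-1.1299,  0.3216, -0.0701,  1.4514,  0.0226,  1.3708, -0.0569]), 'qvel': array([ 0.0002, -0.0023, -0.0009, -0.0044, -0.0001, -0.0002, -0.0006]), 'effort': array([  0.0008, -49.1796,  -0.4041, -31.2881,  -0.0638,   0.0404,
         0.0001]), 'tool_pos': array([0.2689, 0.5913, 0.2217]), 'tcp_rot': array([ 0.2118,  0.9773, -0.0007, -0.0001]), 'wrist_force': array([0.058 , 0.4567, 0.4676]), 'torque': array([ 0.0048, -0.0288, -0.0189]), 'finger_force': 0.0, 'finger_gap': 1.0005215839603696}
```

Run:
```python
import cv2
for n in ['scene0','top0']:
    cv2.imwrite(f'pics/{n}_b.png',cv2.resize(cv2.imread(f'pics/{n}.png'),(800,600),interpolation=cv2.INTER_CUBIC))
```

```text
(no output)
```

View pics/top0_b.png

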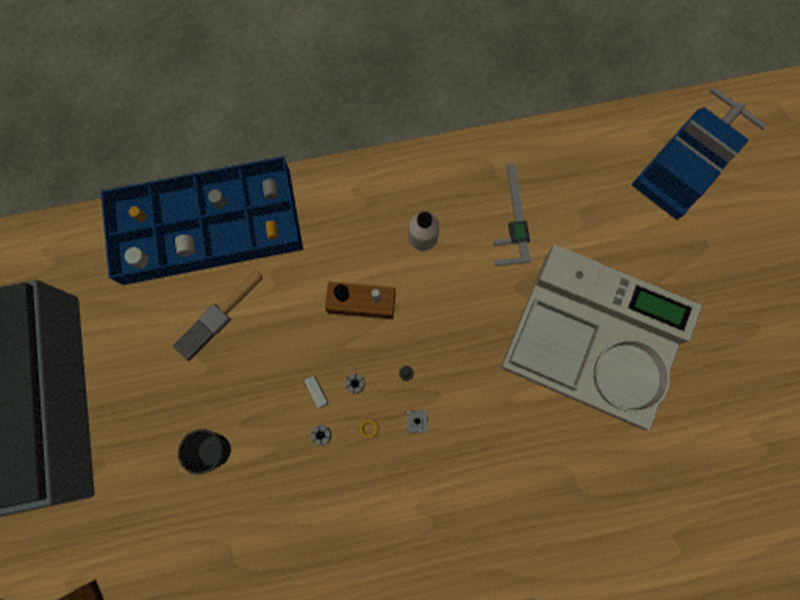

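View pics/scene0_b.png

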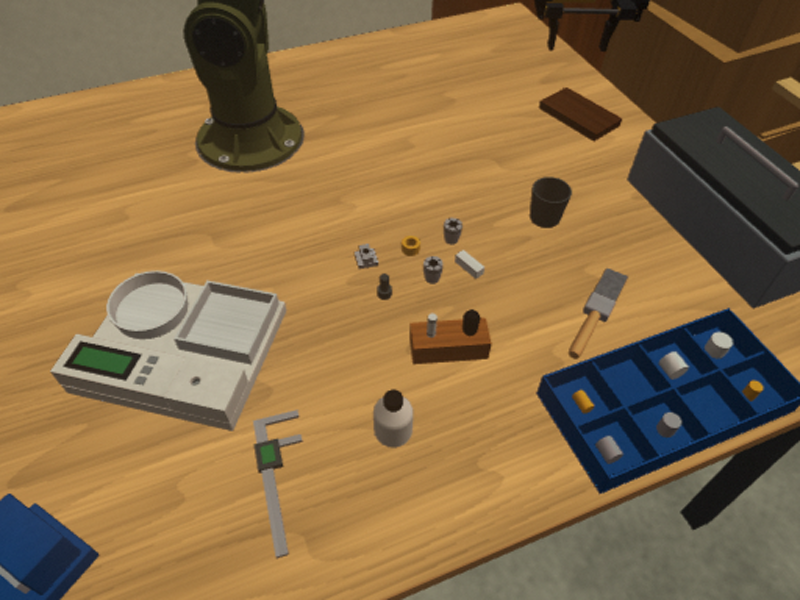

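Top view (800x600 px): collets at (355,383) and (320,435), T-nut (417,421), pin (376,295) in the stand, screwdriver (341,292), aperture (579,274), tray left and dish right on the scale. The scene view shows the same at (432,262), (453,223), (366,250), (432,318), (196,381). I'll triangulate these.

Run:
```python
from h import *
np.set_printoptions(precision=4,suppress=True)
t,s=load('top0'),load('scene0'); k=.64
P={'colA top':((355,383),(432,262)),'colB top':((320,435),(453,223)),'tnut top bore':((417,421),(366,251)),'pin top':((376,293),(432,318)),'aperture':((579,274),(196,381)),
'bolt':((406,371),(384,280)),'bush':((369,428),(411,242)),
'scale cor near-dish (slab top)':((649,427),None),'head RL':((555,247),(236,428)),'tray cTL':((537,303),(247,357)),'tray cTR':((599,318),(187,340)),'tray cBR':((577,388),(208,284)),'tray cBL':((508,366),(276,294))}
for n,(a,b) in P.items():
    if b is None: continue
    p,e=tri((t,a[0]*k,a[1]*k),(s,b[0]*k,b[1]*k)); print(n,p,np.round(e,4),'r',np.hypot(p[0],p[1]))
```

```text
colA top [0.5149 0.1977 0.0401] [0.0007 0.0007] r 0.5515264383892161
colB top [0.4416 0.2716 0.0396] [0.0012 0.0012] r 0.5184934092461997
tnut top bore [0.4316 0.1076 0.0212] [0.0014 0.0014] r 0.4448105862774965
pin top [0.6524 0.1326 0.0818] [0.0014 0.0014] r 0.6657587312203666
aperture [ 0.6184 -0.2182  0.0644] [0.0017 0.0017] r 0.6557164251627752
bolt [0.5179 0.1084 0.0349] [0.001 0.001] r 0.5291117598536279
bush [0.4371 0.1912 0.0172] [0.002 0.002] r 0.47714696137005363
head RL [ 0.6871 -0.1932  0.0289] [0.0112 0.0112] r 0.7137569218211441
tray cTL [ 0.5877 -0.1412  0.0401] [0.0014 0.0014] r 0.6044176415640673
tray cTR [ 0.5378 -0.2237  0.0637] [0.0086 0.0086] r 0.5824259422508317
tray cBR [ 0.4295 -0.1667  0.0488] [0.0019 0.0019] r 0.46076916300976517
tray cBL [ 0.489  -0.066   0.0441] [0.0012 0.0012] r 0.4934132589254757
```

servo_tool(commands="-0.1 -0.08 -0.02 0 0 0;-0.2 -0.16 -0.04 0 0 0;-0.3 -0.24 -0.06 0 0 0;-0.4 -0.32 -0.08 0 0 0;-0.5 -0.4 -0.1 0 0 0;-0.6 -0.48 -0.12 0 0 0;-0.7 -0.56 -0.14 0 0 0;-0.8 -0.6 -0.16 0 0 0")

```text
time_s: 0.95
tool_pos: [0.3894, 0.3703, 0.2628]
tcp_rot: [0.212, 0.977, -0.0, -0.0]
wrist_force: [0.8, -0.3, -0.7]
finger_gap: 1.001
finger_force: 0.0
```

servo_tool(commands="-0.1 -0.08 0 0 0 0;-0.2 -0.16 0 0 0 0;-0.3 -0.24 0 0 0 0;-0.4 -0.32 0 0 0 0;-0.5 -0.4 0 0 0 0;-0.6 -0.48 0 0 0 0;-0.68 -0.54 0 0 0 0;-0.7 -0.56 0 0 0 0")

```text
time_s: 1.75
tool_pos: [0.4916, 0.1691, 0.2624]
tcp_rot: [0.214, 0.977, -0.0, 0.0]
wrist_force: [-0.4, -0.5, -0.3]
finger_gap: 1.0
finger_force: 0.0
```

Run:
```python
from h import *
c=snap('wrist','w1'); cv2.imwrite('pics/w1_b.png',cv2.resize(c['pixels'][:,:,::-1],(800,600),interpolation=cv2.INTER_CUBIC))
print(r.get_obs()['tool_pos'],r.get_obs()['tcp_rot'],r.get_obs()['time_s'])
```

```text
[0.49121045 0.16980294 0.26244344] [ 2.13936441e-01  9.76847520e-01 -3.45499856e-04  5.83331715e-05] 1.8
```

View pics/w1_b.png

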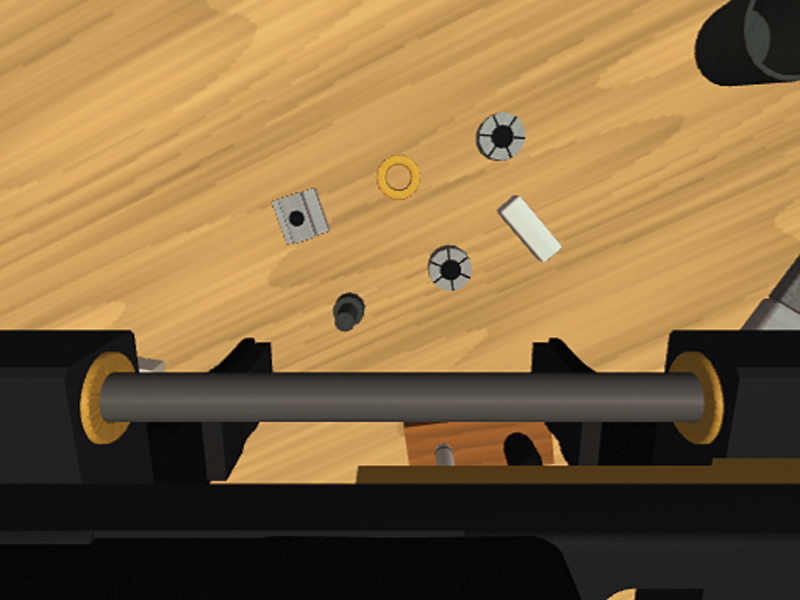

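Wrist view: collet A bore (451,269), B (502,136), T-nut bore (297,218) with its neck running near image-vertical; bar (530,228), pin top (444,450). The bar lies toward the line from A at image right.

Run:
```python
from h import *
np.set_printoptions(precision=4,suppress=True)
t,s,w=load('top0'),load('scene0'),load('w1'); k=.64
for n,a,b,ww,z in [('A',(355,383),(432,262),(451,269),.04),('B',(320,435),(453,223),(502,136),.04),('T',(417,421),(366,251),(297,218),.024),('pin',(376,293),(432,318),(443,449),.087)]:
    p,e=tri((t,a[0]*k,a[1]*k),(s,b[0]*k,b[1]*k),(w,ww[0]*k,ww[1]*k)); print(n,p,np.round(e,4),atz(w,ww[0]*k,ww[1]*k,z),atz(t,a[0]*k,a[1]*k,z))
print('bar',[atz(w,u*k,v*k,.02)[:2] for u,v in [(499,208),(516,196),(561,245),(546,261)]])
q=[atz(w,u*k,v*k,.01)[:2] for u,v in [(272,203),(316,189),(330,231),(287,245)]]; print('T',q)
for i,j in [(0,1),(3,2),(1,2),(0,3)]: d=q[j]-q[i]; print(np.linalg.norm(d),np.degrees(np.arctan2(d[1],d[0])))
print('neck',[atz(w,u*k,v*k,.024)[:2] for u,v in [(302,192),(317,237)]])
# scale pose from top view (z,.) 
src=[];dst=[];nm=[]
for sx,sy,z,u,v in [(80,75,.066,579,274),(15,128,.058,537,303),(15,8,.058,599,318),(-105,8,.058,577,388),(-105,128,.058,508,366),(-45,-68,.058,631,375),(-115,-135,.03,649,427)]:
    src.append([sx/1e3,sy/1e3]); dst.append(atz(t,u*k,v*k,z)[:2])
src=np.array(src);dst=np.array(dst)
ms,md=src.mean(0),dst.mean(0);U,S,V=np.linalg.svd((src-ms).T@(dst-md));R=(U@V).T;T=md-R@ms
print('scale',T,np.degrees(np.arctan2(R[1,0],R[0,0])),'det',np.linalg.det(R));print((src@R.T+T-dst))
for n,p in [('ap',(.08,.075)),('tray',(-.045,.068)),('dish',(-.045,-.068))]: print(n,R@p+T)
```

```text
A [0.5152 0.1976 0.0406] [0.0009 0.0006 0.0004] [0.5157 0.1976 0.04  ] [0.5146 0.1971 0.04  ]
B [0.442  0.2707 0.04  ] [0.0009 0.0019 0.0016] [0.4423 0.2691 0.04  ] [0.4412 0.2705 0.04  ]
T [0.4323 0.1068 0.0227] [0.0013 0.002  0.0014] [0.4326 0.1057 0.024 ] [0.4311 0.1063 0.024 ]
pin [0.6462 0.1348 0.0683] [0.0096 0.004  0.0086] [0.6256 0.1389 0.087 ] [0.6505 0.1312 0.087 ]
bar [array([0.4914, 0.2507]), array([0.4884, 0.2661]), array([0.5387, 0.2843]), array([0.5457, 0.269 ])]
T [array([0.4139, 0.09  ]), array([0.4188, 0.1267]), array([0.453 , 0.1219]), array([0.4485, 0.0852])]
0.036998769943581165 82.3654040403142
0.036964598276456734 83.09232617460545
0.034543937125064074 -8.036461671649507
0.03501265250101497 -7.970292677566254
neck [array([0.4168, 0.1183]), array([0.4522, 0.113 ])]
scale [ 0.509  -0.2315] -34.01370937855763 det 1.0000000000000004
[[-0.0004  0.0053]
 [ 0.009   0.0037]
 [-0.0107  0.0015]
 [-0.0025 -0.0004]
 [ 0.0054 -0.0047]
 [ 0.0022 -0.0025]
 [-0.0031 -0.0029]]
ap [ 0.6172 -0.2141]
tray [ 0.5097 -0.1499]
dish [ 0.4336 -0.2627]
```

servo_tool(commands="-0.02 0.07 0.1 0 0 0;-0.042 0.141 0.24 0 0 0;-0.042 0.141 0.4 0 0 0;-0.042 0.141 0.55 0 0 0;-0.042 0.141 0.67 0 0 0;-0.042 0.141 0.74 0 0 0;-0.042 0.141 0.77 0 0 0;-0.042 0.141 0.77 0 0 0", claw=0.62)

```text
time_s: 2.6
tool_pos: [0.5133, 0.2013, 0.0691]
tcp_rot: [0.211, 0.978, -0.0, -0.001]
wrist_force: [-0.3, 0.6, 0.2]
finger_gap: 0.626
finger_force: 0.0
```

servo_tool(commands="-0.01 -0.008 0.05 0 0 0;-0.01 -0.008 0.13 0 0 0;-0.01 -0.008 0.19 0 0 0;-0.01 -0.008 0.218 0 0 0;-0.01 -0.008 0.218 0 0 0;-0.01 -0.008 0.218 0 0 0;-0.01 -0.008 0.218 0 0 0;-0.01 -0.008 0.218 0 0 0")

```text
time_s: 3.4
tool_pos: [0.5166, 0.1977, 0.0163]
tcp_rot: [0.212, 0.977, 0.001, 0.001]
wrist_force: [-0.9, 0.7, 0.4]
finger_gap: 0.62
finger_force: 0.0
```

servo_tool(commands="0 0 0 0 0 0;0 0 0 0 0 0;0 0 0 0 0 0;0 0 0 0 0 0;0 0 0 0 0 0;0 0 0 0 0 0;0 0 0 0 0 0;0 0 0 0 0 0", claw=0.25)

```text
time_s: 4.2
tool_pos: [0.5162, 0.1976, 0.0157]
tcp_rot: [0.212, 0.977, 0.0, 0.0]
wrist_force: [0.2, 0.4, 1.3]
finger_gap: 0.364
finger_force: 30.0
```

servo_tool(commands="0 0 -0.08 0 0 0;0 0 -0.24 0 0 0;0 -0.02 -0.42 0 0 0;-0.08 -0.12 -0.58 0 0 0;-0.18 -0.24 -0.7 0 0 0;-0.3 -0.38 -0.8 0 0 0;-0.41 -0.51 -0.9 0 0 0;-0.52 -0.64 -1 0 0 0")

```text
time_s: 5.0
tool_pos: [0.5672, -0.0027, 0.2652]
tcp_rot: [0.212, 0.977, -0.0, -0.001]
wrist_force: [1.9, 0.0, -1.5]
finger_gap: 0.371
finger_force: 30.0
```

servo_tool(commands="-0.1 -0.12 0 0 0 0;-0.2 -0.24 0 0 0 0;-0.29 -0.36 0 0 0 0;-0.38 -0.47 0 0 0 0;-0.46 -0.56 0 0 0 0;-0.5 -0.61 0 0 0 0;-0.52 -0.64 0 0 0 0;-0.52 -0.64 0 0 0 0")

```text
time_s: 5.8
tool_pos: [0.6194, -0.2007, 0.2642]
tcp_rot: [0.212, 0.977, -0.0, -0.001]
wrist_force: [0.2, -0.6, -2.2]
finger_gap: 0.368
finger_force: 30.0
```

Run:
```python
from h import *
c=snap('wrist','w2'); cv2.imwrite('pics/w2_b.png',cv2.resize(c['pixels'][:,:,::-1],(800,600),interpolation=cv2.INTER_CUBIC))
o=r.get_obs();print(o['tool_pos'],o['tcp_rot'],o['time_s'],o['finger_gap'],o['finger_force'])
```

```text
[ 0.61967704 -0.19921362  0.26436326] [ 2.11539484e-01  9.77369203e-01  4.46995159e-04 -5.36566873e-04] 5.85 0.3685228430018157 29.993218371422472
```

View pics/w2_b.png

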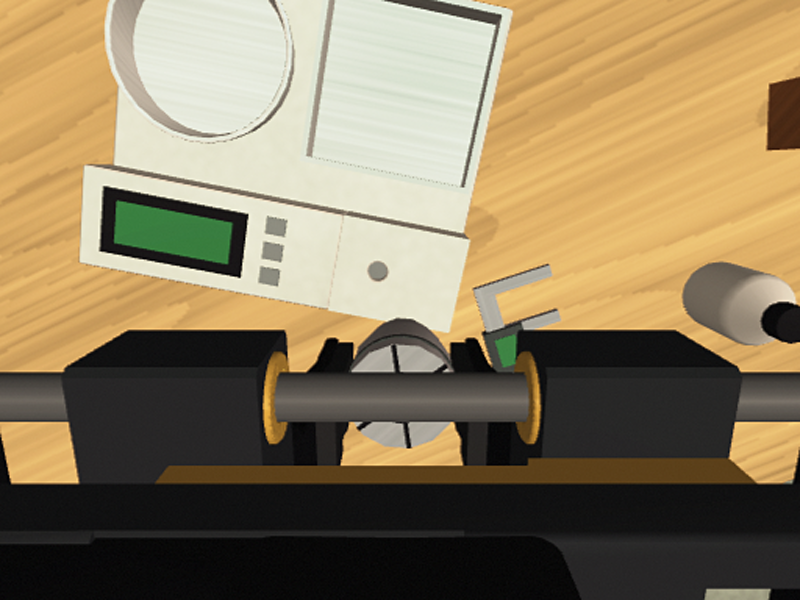

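Wrist view: head-top corners (84,165), (469,238), (449,332), (79,263); aperture at (378,271); dish top left, tray top centre; the collet is held. Fit the scale pose to these.

Run:
```python
from h import *
np.set_printoptions(precision=4,suppress=True)
t,s,w=load('top0'),load('scene0'),load('w2'); k=.64
print(tri((t,579*k,274*k),(s,196*k,381*k),(w,378*k,271*k)))
src=[];dst=[]
for sx,sy,z,u,v in [(80,75,.066,378,271),(45,-135,.066,84,165),(45,135,.066,469,238),(115,135,.066,449,332),(115,-135,.066,79,263),(15,128,.058,465,187),(15,8,.058,307,157)]:
    src.append([sx/1e3,sy/1e3]); dst.append(atz(w,u*k,v*k,z)[:2])
src=np.array(src);dst=np.array(dst)
def fit(src,dst):
    ms,md=src.mean(0),dst.mean(0);U,S,V=np.linalg.svd((src-ms).T@(dst-md));R=(U@V).T;return R,md-R@ms
R,T=fit(src[:5],dst[:5])
print('scale',T,np.degrees(np.arctan2(R[1,0],R[0,0])));print((src@R.T+T-dst))
for n,p in [('ap',(.08,.075)),('tray',(-.045,.068)),('dish',(-.045,-.068)),('d+',(-.021,-.068)),('d-',(-.069,-.068))]: print(n,R@p+T)
print(dst[0])
for n,p,z in [('dish',(-.045,-.068),.034),('tray',(-.045,.068),.034)]:
    q=R@p+T; print(np.array(proj(t,[*q,z]))/k, np.array(proj(s,[*q,z]))/k)
```

```text
(array([ 0.6181, -0.219 ,  0.0639]), [0.0011250628913839567, 0.0023953255788421502, 0.0012937224293428078])
scale [ 0.5088 -0.2348] -35.37489695481294
[[-0.0001 -0.    ]
 [-0.0013 -0.0007]
 [ 0.0009  0.0011]
 [ 0.0003  0.0006]
 [ 0.0001 -0.001 ]
 [ 0.0052  0.001 ]
 [-0.0003 -0.0055]]
ap [ 0.6174 -0.22  ]
tray [ 0.5115 -0.1533]
dish [ 0.4327 -0.2642]
d+ [ 0.4523 -0.2781]
d- [ 0.4132 -0.2503]
[ 0.6175 -0.22  ]
[627.5692 375.2725] [148.9661 308.3241]
[553.2621 344.0179] [227.7361 324.14  ]
```

servo_tool(commands="0.08 -0.09 0 0 0 0;0.18 -0.2 0.04 0 0 0;0.28 -0.32 0.14 0 0 0;0.38 -0.43 0.28 0 0 0;0.45 -0.51 0.43 0 0 0;0.475 -0.539 0.56 0 0 0;0.475 -0.539 0.66 0 0 0;0.475 -0.539 0.7 0 0 0")

```text
time_s: 6.65
tool_pos: [0.4548, -0.2709, 0.0876]
tcp_rot: [0.211, 0.978, 0.001, -0.002]
wrist_force: [0.4, 0.5, -1.5]
finger_gap: 0.368
finger_force: 30.0
```

servo_tool(commands="0 0 0.04 0 0 0;0 0 0.1 0 0 0;0 0 0.13 0 0 0;0 0 0.15 0 0 0;0 0 0.158 0 0 0;0 0 0.16 0 0 0;0 0 0.16 0 0 0;0 0 0.16 0 0 0")

```text
time_s: 7.45
tool_pos: [0.4563, -0.2739, 0.0502]
tcp_rot: [0.212, 0.977, -0.0, 0.0]
wrist_force: [-0.7, 0.0, -1.9]
finger_gap: 0.372
finger_force: 30.0
```

servo_tool(commands="0 0 0 0 0 0;0 0 0 0 0 0;0 0 0 0 0 0;0 0 -0.08 0 0 0;0 0 -0.2 0 0 0;0 0 -0.36 0 0 0;0 0 -0.54 0 0 0;0 0 -0.7 0 0 0", claw=0.5)

```text
time_s: 8.25
tool_pos: [0.456, -0.274, 0.2271]
tcp_rot: [0.212, 0.977, 0.0, 0.001]
wrist_force: [1.1, 0.5, 0.1]
finger_gap: 0.502
finger_force: 0.0
```

servo_tool(commands="0.04 0.08 0 0 0 0;0.1 0.2 0 0 0 0;0.16 0.34 0 0 0 0;0.23 0.48 0 0 0 0;0.3 0.62 0 0 0 0;0.37 0.76 0 0 0 0;0.43 0.88 0 0 0 0;0.476 0.98 0 0 0 0", claw=0.6)

```text
time_s: 9.05
tool_pos: [0.4488, 0.0007, 0.2251]
tcp_rot: [0.211, 0.977, 0.0, 0.0]
wrist_force: [0.4, -0.1, -0.0]
finger_gap: 0.6
finger_force: 0.0
```

servo_tool(commands="0.08 0.16 0 0 0 0;0.16 0.34 0 0 0 0;0.25 0.51 0 0 0 0;0.34 0.69 0.05 0 0 0;0.42 0.86 0.16 0 0 0;0.47 0.96 0.32 0 0 0;0.476 0.98 0.48 0 0 0;0.476 0.98 0.58 0 0 0")

```text
time_s: 9.85
tool_pos: [0.44, 0.2721, 0.0765]
tcp_rot: [0.21, 0.978, -0.001, -0.001]
wrist_force: [0.3, -0.9, 0.2]
finger_gap: 0.606
finger_force: 0.0
```

servo_tool(commands="0 0 0.04 0 0 0;0 0 0.12 0 0 0;0 0 0.2 0 0 0;0 0 0.25 0 0 0;0 0 0.26 0 0 0;0 0 0.26 0 0 0;0 0 0.26 0 0 0;0 0 0.26 0 0 0")

```text
time_s: 10.65
tool_pos: [0.443, 0.2714, 0.0159]
tcp_rot: [0.212, 0.977, 0.001, 0.001]
wrist_force: [-0.5, 0.1, -0.6]
finger_gap: 0.599
finger_force: 0.0
```

servo_tool(commands="0 0 0 0 0 0;0 0 0 0 0 0;0 0 0 0 0 0;0 0 0 0 0 0;0 0 0 0 0 0;0 0 0 0 0 0;0 0 -0.05 0 0 0;0 0 -0.12 0 0 0", claw=0.25)

```text
time_s: 11.45
tool_pos: [0.441, 0.27, 0.0443]
tcp_rot: [0.212, 0.977, -0.001, -0.001]
wrist_force: [-0.0, 0.5, -1.6]
finger_gap: 0.373
finger_force: 30.0
```

servo_tool(commands="0 0 -0.14 0 0 0;0 0 -0.3 0 0 0;-0.03 -0.08 -0.46 0 0 0;-0.09 -0.22 -0.6 0 0 0;-0.16 -0.41 -0.7 0 0 0;-0.23 -0.6 -0.77 0 0 0;-0.3 -0.79 -0.8 0 0 0;-0.376 -0.98 -0.8 0 0 0")

```text
time_s: 12.25
tool_pos: [0.4269, 0.0207, 0.2463]
tcp_rot: [0.212, 0.977, 0.001, 0.001]
wrist_force: [1.4, -0.4, -1.5]
finger_gap: 0.368
finger_force: 30.0
```

servo_tool(commands="-0.07 -0.18 0 0 0 0;-0.14 -0.36 0 0 0 0;-0.21 -0.54 0 0 0 0;-0.28 -0.72 0 0 0 0;-0.34 -0.88 0.02 0 0 0;-0.37 -0.96 0.12 0 0 0;-0.376 -0.98 0.28 0 0 0;-0.376 -0.98 0.44 0 0 0")

```text
time_s: 13.05
tool_pos: [0.4109, -0.2411, 0.134]
tcp_rot: [0.213, 0.977, 0.0, 0.001]
wrist_force: [1.1, 1.9, -2.3]
finger_gap: 0.37
finger_force: 30.0
```

servo_tool(commands="0 0 0.08 0 0 0;0 0 0.16 0 0 0;0 0 0.24 0 0 0;0 0 0.3 0 0 0;0 0 0.33 0 0 0;0 0 0.34 0 0 0;0 0 0.34 0 0 0;0 0 0.34 0 0 0")

```text
time_s: 13.85
tool_pos: [0.4119, -0.2397, 0.0501]
tcp_rot: [0.212, 0.977, 0.0, 0.001]
wrist_force: [-0.2, 0.7, -2.4]
finger_gap: 0.368
finger_force: 30.0
```

servo_tool(commands="0 0 0 0 0 0;0 0 0 0 0 0;0 0 0 0 0 0;0 0 -0.08 0 0 0;0 0 -0.2 0 0 0;0 0 -0.36 0 0 0;0 0 -0.54 0 0 0;0 0 -0.7 0 0 0", claw=0.5)

```text
time_s: 14.65
tool_pos: [0.4112, -0.2396, 0.2266]
tcp_rot: [0.212, 0.977, 0.0, 0.001]
wrist_force: [0.2, -0.1, 0.5]
finger_gap: 0.501
finger_force: 0.0
```

servo_tool(commands="0.02 0.06 0 0 0 0;0.05 0.14 0 0 0 0;0.09 0.23 0 0 0 0;0.12 0.32 0 0 0 0;0.16 0.41 0 0 0 0;0.19 0.5 0 0 0 0;0.22 0.58 0 0 0 0;0.25 0.65 0 0 0 0", claw=0.45)

```text
time_s: 15.45
tool_pos: [0.4216, -0.0644, 0.2245]
tcp_rot: [0.211, 0.977, 0.0, 0.0]
wrist_force: [0.7, -0.5, -0.5]
finger_gap: 0.45
finger_force: 0.0
```

servo_tool(commands="0.05 0.13 0 0 0 -0.02;0.1 0.26 0 0 0 -0.045;0.15 0.39 0.02 0 0 -0.07;0.2 0.52 0.1 0 0 -0.092;0.23 0.61 0.22 0 0 -0.092;0.246 0.644 0.36 0 0 -0.092;0.246 0.644 0.5 0 0 -0.092;0.246 0.644 0.55 0 0 -0.092")

```text
time_s: 16.25
tool_pos: [0.4298, 0.106, 0.0838]
tcp_rot: [0.068, 0.998, -0.001, -0.002]
wrist_force: [-0.7, 0.1, 0.1]
finger_gap: 0.447
finger_force: 0.0
```

Run:
```python
from h import *
from scipy.spatial.transform import Rotation as Ro
o=r.get_obs();R=Ro.from_quat(o['tcp_rot']).as_matrix();print(o['tool_pos'],R[:,1],np.degrees(np.arctan2(R[1,1],R[0,1])))
c=snap('wrist','w3'); cv2.imwrite('pics/w3_b.png',cv2.resize(c['pixels'][:,:,::-1],(800,600),interpolation=cv2.INTER_CUBIC))
```

```text
[0.4297556  0.1059775  0.08379585] [ 0.1364383   0.99064512 -0.0026133 ] 82.15817501623904
```

View pics/w3_b.png

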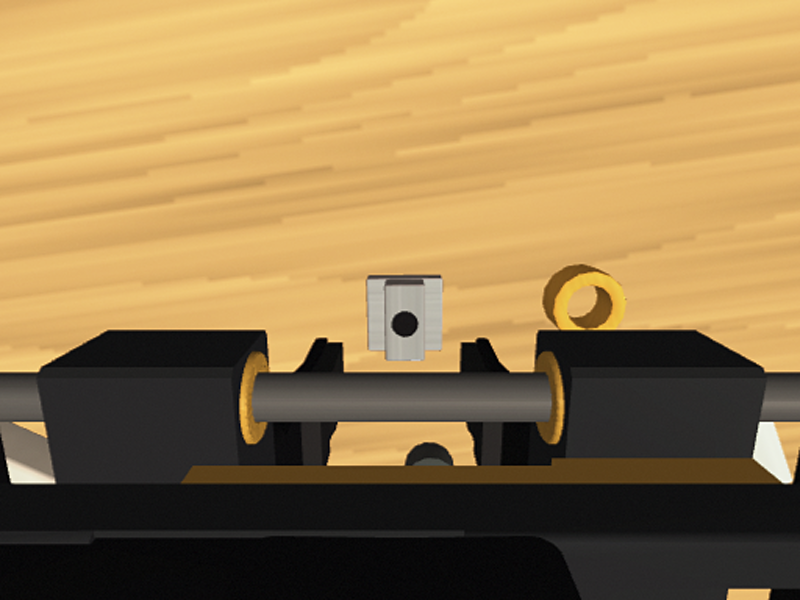

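The T-nut (404,320) sits centred between the fingers with its neck square to them. Going down to grip.

servo_tool(commands="-0.01 0 0.06 0 0 0;-0.01 0 0.16 0 0 0;-0.01 0 0.24 0 0 0;-0.01 0 0.29 0 0 0;-0.01 0 0.304 0 0 0;-0.01 0 0.304 0 0 0;-0.01 0 0.304 0 0 0;-0.01 0 0.304 0 0 0")

```text
time_s: 17.1
tool_pos: [0.4356, 0.1063, 0.0118]
tcp_rot: [0.069, 0.998, 0.0, 0.001]
wrist_force: [-0.5, -0.1, 0.2]
finger_gap: 0.448
finger_force: 0.0
```

servo_tool(commands="0 0 0 0 0 0;0 0 0 0 0 0;0 0 0 0 0 0;0 0 0 0 0 0;0 0 0 0 0 0;0 0 0 0 0 0;0 0 -0.05 0 0 0;0 0 -0.12 0 0 0", claw=0.1)

```text
time_s: 17.9
tool_pos: [0.4335, 0.1055, 0.0406]
tcp_rot: [0.069, 0.998, -0.001, -0.001]
wrist_force: [-0.3, -0.3, -1.1]
finger_gap: 0.206
finger_force: 30.0
```

servo_tool(commands="0 0 -0.14 0 0 0;0 0 -0.3 0 0 0;-0.02 -0.06 -0.44 0 0 0.02;-0.06 -0.14 -0.54 0 0 0.04;-0.11 -0.24 -0.6 0 0 0.06;-0.16 -0.35 -0.6 0 0 0.08;-0.21 -0.46 -0.6 0 0 0.1;-0.26 -0.57 -0.6 0 0 0.12")

```text
time_s: 18.7
tool_pos: [0.4794, -0.0454, 0.1915]
tcp_rot: [0.256, 0.967, 0.0, 0.0]
wrist_force: [1.4, -0.6, -1.7]
finger_gap: 0.2
finger_force: 30.0
```

Run:
```python
from h import *
from scipy.spatial.transform import Rotation as Ro
o=r.get_obs();R=Ro.from_quat(o['tcp_rot']).as_matrix();p=o['tool_pos'];print(p,np.degrees(np.arctan2(R[1,1],R[0,1])),o['finger_force'])
print(R.T@(np.array([.5115,-.1533,.047])-p)/.25)
```

```text
[ 0.47939936 -0.04536297  0.19154838] 60.35512937100291 29.99876618385315
[-0.32495997 -0.31206326  0.57811673]
```

servo_tool(commands="-0.07 -0.06 0 0 0 0.02;-0.15 -0.14 0 0 0 0.033;-0.23 -0.22 0.04 0 0 0.033;-0.3 -0.29 0.14 0 0 0.033;-0.325 -0.312 0.28 0 0 0.033;-0.325 -0.312 0.4 0 0 0.033;-0.325 -0.312 0.46 0 0 0.033;-0.325 -0.312 0.48 0 0 0.033")

```text
time_s: 19.5
tool_pos: [0.5107, -0.1513, 0.0692]
tcp_rot: [0.304, 0.953, -0.0, -0.002]
wrist_force: [-0.3, -0.3, -0.8]
finger_gap: 0.202
finger_force: 30.0
```

servo_tool(commands="0 0 0.02 0 0 0;0 0 0.05 0 0 0;0 0 0.08 0 0 0;0 0 0.094 0 0 0;0 0 0.098 0 0 0;0 0 0.098 0 0 0;0 0 0.098 0 0 0;0 0 0.098 0 0 0")

```text
time_s: 20.3
tool_pos: [0.5121, -0.152, 0.0466]
tcp_rot: [0.304, 0.953, 0.0, 0.0]
wrist_force: [-0.1, 0.5, -1.2]
finger_gap: 0.199
finger_force: 30.0
```

servo_tool(commands="0 0 0 0 0 0;0 0 0 0 0 0;0 0 0 0 0 0;0 0 -0.08 0 0 0;0 0 -0.2 0 0 0;0 0 -0.36 0 0 0;0 0 -0.54 0 0 0;0 0 -0.7 0 0 0", claw=0.4)

```text
time_s: 21.1
tool_pos: [0.5118, -0.1522, 0.2236]
tcp_rot: [0.304, 0.953, 0.0, 0.001]
wrist_force: [0.3, 0.3, 0.3]
finger_gap: 0.401
finger_force: 0.0
```

servo_tool(commands="0.01 0.1 -0.01 0 0 0.04;0.03 0.22 -0.03 0 0 0.08;0.04 0.36 -0.05 0 0 0.12;0.06 0.5 -0.07 0 0 0.16;0.08 0.64 -0.08 0 0 0.2;0.09 0.78 -0.09 0 0 0.24;0.1 0.9 -0.1 0 0 0.275;0.118 1 -0.1 0 0 0.303")

```text
time_s: 21.9
tool_pos: [0.6336, 0.0708, 0.2464]
tcp_rot: [0.708, 0.706, 0.0, 0.0]
wrist_force: [-0.9, 0.1, 1.2]
finger_gap: 0.395
finger_force: 0.0
```

servo_tool(commands="0.03 0.02 0 0 0 0;0.06 0.05 0 0 0 0;0.09 0.07 0 0 0 0;0.11 0.08 0 0 0 0;0.122 0.087 0 0 0 0;0.122 0.087 0 0 0 0;0.122 0.087 0 0 0 0;0.122 0.087 0 0 0 0")

```text
time_s: 22.7
tool_pos: [0.6543, 0.0987, 0.2464]
tcp_rot: [0.707, 0.707, 0.0, 0.0]
wrist_force: [0.8, 0.6, -0.3]
finger_gap: 0.403
finger_force: 0.0
```

Run:
```python
from h import *
from scipy.spatial.transform import Rotation as Ro
c=snap('wrist','w4'); t=snap('top','top1'); a=c['pixels'][:,:,::-1]; b=t['pixels'][100:300,180:500,::-1]
cv2.imwrite('pics/w4_b.png',np.hstack([cv2.resize(a,(448,336)),np.zeros((336,0,3),np.uint8)]) if 0 else cv2.resize(a,(800,600),interpolation=cv2.INTER_CUBIC))
cv2.imwrite('pics/top1_c.png',cv2.resize(t['pixels'][130:290,310:460,::-1],None,fx=3.6,fy=3.6,interpolation=cv2.INTER_CUBIC))
o=r.get_obs();R=Ro.from_quat(o['tcp_rot']).as_matrix();p=o['tool_pos'];print(p,np.degrees(np.arctan2(R[1,1],R[0,1])),o['time_s'])
```

```text
[0.654361   0.09888255 0.24644172] -0.0012727695122953797 22.8
```

View pics/w4_b.png

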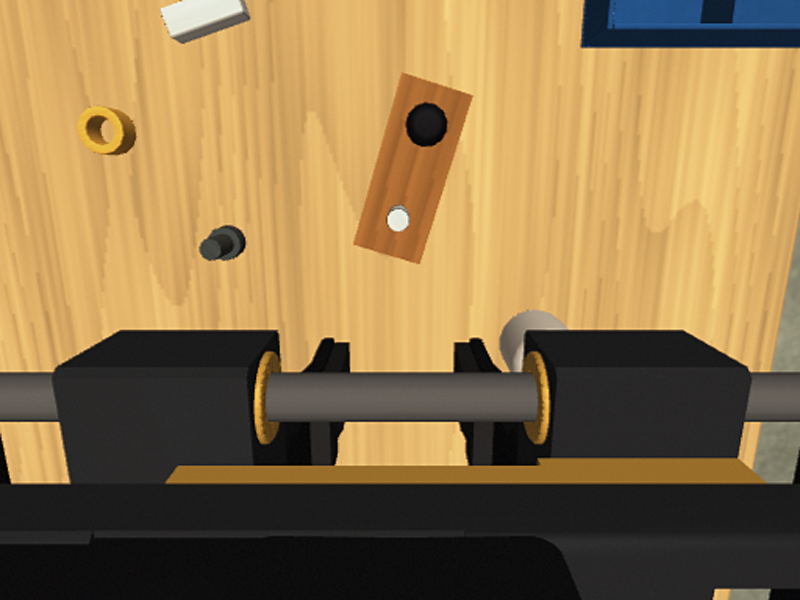

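View pics/top1_c.png

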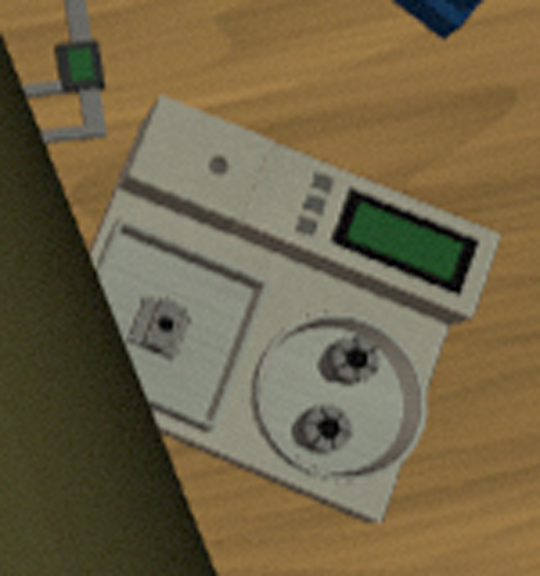

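Top crop: both collets stand in the dish, T-nut lies in the tray. Wrist view: pin top (398,219), screwdriver (427,125), the fingers clear both.

Run:
```python
from h import *
np.set_printoptions(precision=4,suppress=True)
t,s,w=load('top0'),load('scene0'),load('w4'); k=.64
a=w['pixels'][125:155,240:270].astype(int); m=(a.min(2)>195); ys,xs=np.nonzero(m); print('blob',(xs.mean()+240)/k,(ys.mean()+125)/k,m.sum())
print(tri((t,376*k,293*k),(s,432*k,318*k),(w,398*k,219*k)))
print(atz(w,398*k,219*k,.087),atz(t,376*k,293*k,.087),atz(s,432*k,317*k,.087))
print('oil',tri((t,425*k,218*k),(s,393*k,397*k)))
print('stand top corners',[atz(w,u*k,v*k,.042)[:2] for u,v in [(402,73),(473,96),(419,264),(354,245)]],np.mean([atz(w,u*k,v*k,.042)[:2] for u,v in [(402,73),(473,96),(419,264),(354,245)]],0))
```

```text
blob 397.11879432624113 219.3705673758865 141
(array([0.6526, 0.132 , 0.0823]), [0.001128082735232399, 0.001792973389580592, 0.0008728278677814944])
[0.6527 0.1316 0.087 ] [0.6505 0.1312 0.087 ] [0.6546 0.1328 0.087 ]
oil (array([0.7627, 0.0247, 0.0943]), [0.0017086459603620542, 0.001708645960362094])
stand top corners [array([0.6553, 0.2233]), array([0.7027, 0.209 ]), array([0.6676, 0.0951]), array([0.6209, 0.1089])] [0.6616 0.1591]
```

servo_tool(commands="0.04 0 0.06 0 0 0;0.09 -0.006 0.18 0 0 0;0.13 -0.006 0.32 0 0 0;0.13 -0.006 0.44 0 0 0;0.13 -0.006 0.52 0 0 0;0.13 -0.006 0.54 0 0 0;0.13 -0.006 0.54 0 0 0;0.13 -0.006 0.54 0 0 0")

```text
time_s: 23.6
tool_pos: [0.6537, 0.1321, 0.1124]
tcp_rot: [0.707, 0.707, 0.001, 0.0]
wrist_force: [-0.0, 0.4, 0.9]
finger_gap: 0.402
finger_force: 0.0
```

servo_tool(commands="0 0 0.04 0 0 0;0 0 0.1 0 0 0;0 0 0.17 0 0 0;0 0 0.22 0 0 0;0 0 0.238 0 0 0;0 0 0.238 0 0 0;0 0 0.238 0 0 0;0 0 0.238 0 0 0")

```text
time_s: 24.4
tool_pos: [0.6537, 0.1319, 0.0527]
tcp_rot: [0.707, 0.707, 0.001, 0.0]
wrist_force: [-0.7, -0.2, -0.1]
finger_gap: 0.401
finger_force: 0.0
```

servo_tool(commands="0 0 0 0 0 0;0 0 0 0 0 0;0 0 0 0 0 0;0 0 0 0 0 0;0 0 0 0 0 0;0 0 0 0 0 0;0 0 0 0 0 0;0 0 0 0 0 0", claw=0.08)

```text
time_s: 25.2
tool_pos: [0.653, 0.1319, 0.052]
tcp_rot: [0.707, 0.707, 0.0, 0.0]
wrist_force: [-1.4, -0.8, 2.0]
finger_gap: 0.15
finger_force: 30.0
```

servo_tool(commands="0 0 -0.04 0 0 0;0 0 -0.1 0 0 0;0 0 -0.18 0 0 0;0 0 -0.26 0 0 0;0 0 -0.34 0 0 0;0 0 -0.42 0 0 0;-0.04 0 -0.48 0 0 0;-0.12 -0.01 -0.512 0 0 0")

```text
time_s: 26.0
tool_pos: [0.6513, 0.1028, 0.1821]
tcp_rot: [0.706, 0.708, 0.002, 0.001]
wrist_force: [0.5, -0.2, -0.0]
finger_gap: 0.149
finger_force: 30.0
```

servo_tool(commands="-0.1 -0.01 0 0 0 0;-0.22 -0.02 0 0 0 0;-0.34 -0.03 0 0 0 0;-0.46 -0.05 0 0 0 0;-0.58 -0.06 0 0 0 0;-0.7 -0.07 0 0 0 0;-0.82 -0.08 0 0 0 0;-0.92 -0.1 0 0 0 0")

```text
time_s: 26.8
tool_pos: [0.6239, -0.1328, 0.1797]
tcp_rot: [0.708, 0.706, -0.001, 0.0]
wrist_force: [1.0, 0.0, 0.2]
finger_gap: 0.153
finger_force: 30.0
```

servo_tool(commands="-0.1 -0.01 0 0 0 0;-0.2 -0.02 0 0 0 0;-0.28 -0.026 0.02 0 0 0;-0.34 -0.03 0.06 0 0 0;-0.36 -0.032 0.12 0 0 0;-0.366 -0.032 0.16 0 0 0;-0.366 -0.032 0.18 0 0 0;-0.366 -0.032 0.18 0 0 0")

```text
time_s: 27.6
tool_pos: [0.6173, -0.2178, 0.1332]
tcp_rot: [0.706, 0.708, -0.0, -0.001]
wrist_force: [0.1, -0.1, -1.3]
finger_gap: 0.155
finger_force: 30.0
```

Run:
```python
from h import *
c=snap('wrist','w5'); s=snap('scene','s5'); 
a=cv2.resize(c['pixels'][100:330,120:400,::-1],(560,460),interpolation=cv2.INTER_CUBIC)
b=cv2.resize(s['pixels'][185:285,90:150,::-1],None,fx=4,fy=4,interpolation=cv2.INTER_CUBIC)
im=np.zeros((460,800,3),np.uint8); im[:,:560]=a; im[:400,560:]=b; cv2.imwrite('pics/w5_b.png',im)
o=r.get_obs();print(o['tool_pos'],o['finger_gap'],o['finger_force'],o['wrist_force'],o['time_s'])
```

```text
[ 0.61807161 -0.21847024  0.13478682] 0.14905940349518768 29.976773932830838 [ 0.72328521  0.47522495 -0.34218279] 27.7
```

View pics/w5_b.png

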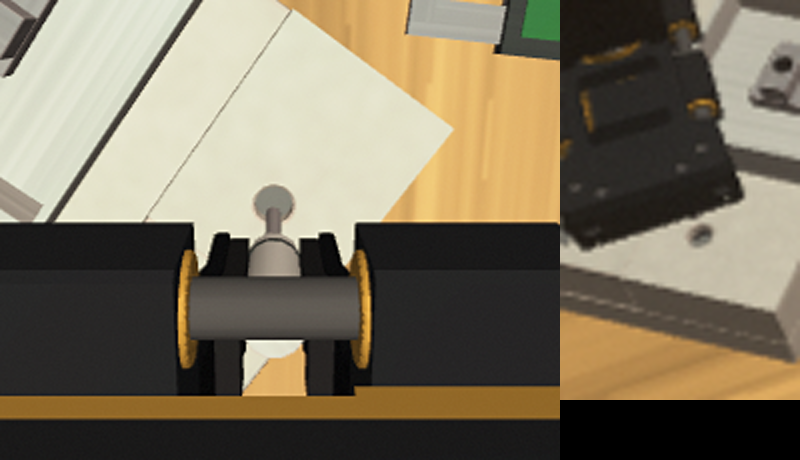

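Wrist crop: rod tip at about (273,207), aperture centre (273,203), laterally aligned; check against the calibration.

Run:
```python
from h import *
np.set_printoptions(precision=4,suppress=True)
w=load('w5')
print('ap',atz(w,120+273.5/2,100+203.5/2,.066)); print('tip',atz(w,120+273/2,100+208/2,.0845))
for p in [(.6178,-.2186,.0845),(.6175,-.22,.066),(.6175,-.22,.0845)]:
    u,v=proj(w,p); print(p,(u-120)*2,(v-100)*2)
```

```text
ap [ 0.6174 -0.2202  0.066 ]
tip [ 0.6173 -0.2165  0.0845]
(0.6178, -0.2186, 0.0845) 274.60021952671093 214.0840322715818
(0.6175, -0.22, 0.066) 273.784692263167 202.8690122495218
(0.6175, -0.22, 0.0845) 273.68988315701813 218.09757494417687
```

servo_tool(commands="-0.005 0 0 0 0 0;-0.01 0 0 0 0 0;-0.01 0 0.02 0 0 0;-0.01 0 0.045 0 0 0;-0.01 0 0.07 0 0 0;-0.01 0 0.092 0 0 0;-0.01 0 0.108 0 0 0;-0.01 0 0.112 0 0 0")

```text
time_s: 28.5
tool_pos: [0.6172, -0.222, 0.1059]
tcp_rot: [0.707, 0.707, -0.0, -0.001]
wrist_force: [0.8, 0.2, -0.3]
finger_gap: 0.15
finger_force: 30.0
```

servo_tool(commands="0 0 0.002 0 0 0;0 0 0.005 0 0 0;0 0 0.008 0 0 0;0 0 0.011 0 0 0;0 0 0.014 0 0 0;0 0 0.016 0 0 0;0 0 0.016 0 0 0;0 0 0.016 0 0 0")

```text
time_s: 29.3
tool_pos: [0.6176, -0.2221, 0.1028]
tcp_rot: [0.707, 0.707, 0.0, 0.0]
wrist_force: [0.9, 0.5, -0.2]
finger_gap: 0.15
finger_force: 30.0
```

servo_tool(commands="0 0 0.002 0 0 0;0 0 0.004 0 0 0;0 0 0.006 0 0 0;0 0 0.008 0 0 0;0 0 0.01 0 0 0;0 0 0.012 0 0 0;0 0 0.012 0 0 0;0 0 0.012 0 0 0")

```text
time_s: 30.1
tool_pos: [0.6178, -0.2222, 0.1]
tcp_rot: [0.707, 0.707, 0.0, 0.0]
wrist_force: [-0.5, -0.7, 1.8]
finger_gap: 0.15
finger_force: 30.0
```

Run:
```python
from h import *
f=[]
for i in range(6):
    capture('scene'); o=r.get_obs(); f.append([*o['tool_pos'],*o['wrist_force']])
f=np.array(f); print(np.round(f.mean(0),4), np.round(f.std(0),3), o['time_s'])
```

```text
[ 0.6178 -0.2222  0.0999 -0.4705  0.0638  3.2942] [0.    0.    0.    0.454 0.191 0.52 ] 30.4
```

servo_tool(commands="0 0 0.002 0 0 0;0 0 0.004 0 0 0;0 0 0.006 0 0 0;0 0 0.008 0 0 0;0 0 0.009 0 0 0;0 0 0.009 0 0 0;0 0 0.009 0 0 0;0 0 0.009 0 0 0")

```text
time_s: 31.2
tool_pos: [0.6177, -0.2222, 0.0977]
tcp_rot: [0.707, 0.707, 0.0, 0.0]
wrist_force: [-0.0, 0.4, 4.9]
finger_gap: 0.15
finger_force: 30.0
```

Run:
```python
from h import *
f=[]
for i in range(10):
    capture('scene'); o=r.get_obs(); f.append([*o['tool_pos'],*o['wrist_force']])
f=np.array(f); print(np.round(f.mean(0),4), np.round(f.std(0),3), o['time_s'],o['finger_force'])
```

```text
[ 0.6177 -0.2222  0.0976  0.2493 -0.2043  4.6586] [0.    0.    0.    0.46  0.367 0.323] 31.7 29.97837438146462
```

servo_tool(commands="0 0 0.001 0 0 0;0 0 0.001 0 0 0;0 0 0.001 0 0 0;0 0 0.001 0 0 0;0 0 0.001 0 0 0;0 0 0.001 0 0 0;0 0 0.001 0 0 0;0 0 0.001 0 0 0")

```text
time_s: 32.5
tool_pos: [0.6176, -0.2222, 0.0973]
tcp_rot: [0.707, 0.707, 0.0, 0.0]
wrist_force: [0.9, 0.5, 5.1]
finger_gap: 0.153
finger_force: 30.0
```

Run:
```python
from h import *
f=[]
for i in range(10):
    capture('scene'); o=r.get_obs(); f.append([o['tool_pos'][2],o['wrist_force'][2]])
f=np.array(f); z,F=f.mean(0); print(z,F,o['time_s'],o['finger_force'],o['finger_gap'])
if 4.2<F<9 and o['finger_force']>25: print(r.sign_off())
```

```text
0.09726628147566642 4.713107772181146 33.0 29.98138229457254 0.148841993578341
the job is handed in; nothing more can be done
None
```

The job is handed in at 33 s: both collets are standing in the dish, the T-nut is in the tray, and the pin is still in the gripper, holding the store button about 4.5 mm down at roughly 5 N, both estimated from the tool height and wrist force.

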